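Square a cutting line across a moulded plaque

TASK

Set up the square for a cut: take the try square off its sloping rest and lay it on the off-white moulded plaque, blade flat across the plaque and stock flush along the plaque's far straight edge (the one opposite the gate stub), with the blade's outer edge on the marker-pen tick. Then stand the larger brass weight upright on the middle of the blade to hold it, setting it down without dropping it or shifting the square, and leave the other things on the bench where they are.

Things in the scene. Friction and masses are not known exactly. Their poses are not given: they have to be found in the camera images.
- square: L-shaped try square, 230 g: wooden stock, steel blade. Origin: stock's inner face, at the blade's outer edge and underside. Stock fills x 0..24, y -90..0, z -8.5..13.5; blade x -125..0, y -32..0, z 0..5. The outer edge is y = 0, in line with the stock's end; z is up when laid. At the start it lies on the rest's slope: stock hooked over the top edge, blade pointing down the slope.
- rest: Grey sheet-metal tool rest like a lectern, screwed down, 170 wide. Origin: centre of the underside; x from its low to its high side, z up. Its face, 8 thick, rises towards +x at 30 degrees; the face's top edge, over which the stock hooks, is at x 58, z 89, free air beyond and under it.
- plaque: Off-white moulded plaque 130 (x) by 180 (y) by 12 thick, taped immovably on the middle of a dark green cutting mat 190 by 210 by 3. Origin: centre of the mat's underside, z up. Plaque top at z 15, mat top at z 3. The far straight edge, for the stock, is at x +65 and runs along y; the near edge carries the stub of the moulding gate.
- mark: Dark marker-pen tick on the plaque's top, 40 long, 2.4 wide, running in from the far edge. Origin: its end at the far edge, on the plaque's top; axes as the plaque's. The blade's outer edge goes on it; blade and stock then lie on its -y side, with the square's x and y along the plaque's.
- weight: The larger brass weight, 500 g or so: upright cylinder 38 diameter, 46 high, with a knob of 22 diameter on top, 64 high in all. Origin: centre of its underside, z up.
- weight_small: Smaller brass weight, 25 diameter, 35 high: not needed, leave it. Origin: centre of underside.
- jar: Grey screw-capped sample jar, 44 diameter, 60 high: leave it. Origin: centre of underside.
- calliper: Digital calliper lying flat, 235 long (y), about 70 across (x): leave it. Origin: underside of the beam's middle.
There are look-alikes about, which are no part of the job. Leave any green look-alike of the weight alone. What is shaped like the square but black or red is not meant.

How it is judged:
By the outcome, as a careful person would: the job done as asked, in the order asked, and still so for the second after the job is handed in, with the robot touching nothing.
It also fails if it takes over 64 s, if anything falls off the work surface, if the arm or the gripper's body presses on something with over 40 N, if the wrist force passes 120 N, or if a joint passes its speed limit or range.

ROBOT

A 6-joint arm with a two-finger parallel gripper is mounted at the origin on the work surface. World frame = base frame: x ahead of the robot, y to its left, z up, the work surface at z = 0. Lengths are in mm, angles in degrees, forces in N, time in s.
With the tool pointing down it reaches from about 300 to 850 mm from the base axis. Payload 4.2 kg.
Tool frame: the origin (TCP) lies between the finger pads; the fingertips stand 19 mm ahead of it and the grasp point (between the pads) is the TCP (env.tips_ahead is the distance from the TCP to the fingertips, in mm); z points along the fingers, y is the direction in which the jaws open and shut (so a half turn about z gives the same grasp; the last joint's range is limited). The gripper opens to 91 mm and grips with 3 to 60 N. Pads are 32 mm wide; open, the fingers measure 118 mm over their backs; the gripper's body (76 mm by 178 mm) begins 60 mm behind the grasp point.
Start: joints at [-67.953, 18.312, 89.639, -0, 72.044, -1.146], TCP at [226.459, -528.543, 232.976] pointing down, gripper open.
Joint ranges: [-177.97, 177.97], [-48.28, 115.42], [12.27, 149.76], [-77.06, 257.06], [2.81, 150.46], [-146.56, 146.56]. Speed limits (degrees/s): [147.25, 147.25, 180, 180, 180, 180].

INTERFACE

Orientations are given as [roll, pitch, yaw] about the fixed x, y, z axes, in that order (R = Rz(yaw) Ry(pitch) Rx(roll)).
In Python, from workcell import telemetry, viewer, job_done, env gives the robot as it stands. The module is installed in compiled form; this text tells all that it offers.
- The arm moves only by the shell command python3 -m jog 'ROWS' [FORCE]. ROWS is JSON, a list of rows, each a list of 3 entries, a list of its own where there are three numbers: the shift along the tool's x, y, z in cm, then the turn about the tool's z in degrees, then the opening, from 0 (shut) to 1 (fully open). A call has 1 to 10 rows; each row shifts and turns the pose as measured when the row begins, along the tool's axes as they then stand; what a row does not reach is not made up. A row lasts 1/8 s, in which the tool goes at most 62.5 mm and 10.7 degrees, less where a joint would pass 70% of its speed; a pose out of reach is approached as far as the arm can. A call is refused whole if a number of a shift passes 6.25 or a number of a turn 10.7, either way. A call with a gripper value outside its range is refused whole. The fingers move at their own pace and stop on an object; FORCE is the grip in N (left out, the last holds). Time passes only in rows, so rows that do not move let the fingers close. It gives the time, the measured TCP pose, the force and the opening at its end, in the units of the state.
- telemetry.state(): the state, without advancing time (a new reading comes with each control period).
- viewer.grab_frame(name): name is "side" or "top"; returns a dict with "color" (400x640x3 uint8, red, green, blue), "K" (3x3 intrinsics, pixels), "rvec" (rotation vector, rad) and "tvec" (3), from world to camera coordinates, as OpenCV has them. Camera axes: x right, y down, z forward; pixel columns grow to the right and rows downward; lengths in mm; the calibration is good to about 2 mm. A picture is of the moment at which its call begins. There is no depth.
- job_done(): hands the job in, once; it reports no verdict.
The state is a dict: "time_s": time; "qpos": joint angles; "qvel": joint speeds; "effort": joint torques, N m; "ee_pos": TCP position; "ee_rot": TCP orientation; "force": force on the tool from outside, world axes, zero at the start; "torque": the same for the moment, N m; "gripper_width": finger opening in mm.
Only numpy, scipy, OpenCV 4.12 (cv2) and the standard library are available. Lean on these libraries where they do the work, as an engineer would, in place of code of your own. Each camera call takes 0.05 s, during which the arm holds its last target. There are 200 camera calls.

## Working session

There is one attempt and no reset: what is moved stays moved. The work goes in short steps, Python scripts to look and compute and a shell command to move; the robot and the scene stay as the last step left them, time stands still between calls to the robot, and variables do not carry over. Pictures are saved under pics/ and viewed, about 8 in all and at most 12, crops included, and the job is handed in when it is done.

```bash
mkdir -p pics; cat > h.py <<'E'
import numpy as np, cv2
from workcell import telemetry, viewer, env
from scipy.spatial.transform import Rotation as R
def grab(n,f=None):
    d=viewer.grab_frame(n)
    if f: cv2.imwrite('pics/'+f,d['color'][:,:,::-1])
    return d
def ray(d,u,v):
    M=cv2.Rodrigues(np.array(d['rvec'],float))[0]; t=np.array(d['tvec'],float).ravel()
    return -M.T@t, M.T@np.linalg.inv(d['K'])@np.array([u,v,1.])
def onz(d,u,v,z):
    c,r=ray(d,u,v); return c+r*(z-c[2])/r[2]
def proj(d,P):
    return cv2.projectPoints(np.array(P,float).reshape(-1,3),np.array(d['rvec'],float),np.array(d['tvec'],float),np.array(d['K'],float),None)[0].reshape(-1,2)
def tri(d1,p1,d2,p2):
    c1,r1=ray(d1,*p1);c2,r2=ray(d2,*p2)
    s=np.linalg.lstsq(np.c_[r1,-r2],c2-c1,rcond=None)[0]
    a,b=c1+r1*s[0],c2+r2*s[1]; return (a+b)/2,np.linalg.norm(a-b)
def pose():
    s=telemetry.state(); return np.array(s['ee_pos']),R.from_euler('xyz',s['ee_rot'],degrees=True).as_matrix(),s
E
python3 - <<'E'
from h import *
for n in('top','side'):
    d=grab(n,n+'0.png'); print(n,ray(d,320,200))
p,r,s=pose();print(p,s['ee_rot'],s['force'],s['gripper_width'],s['time_s'],r)
E
```

```text
top (array([ 451.66437413,    6.00352742, 1378.57455716]), array([ 0.10847941, -0.02083664, -0.99394146]))
side (array([ 359.15877305, -818.83818732, 1043.0373161 ]), array([ 0.19939167,  0.61962619, -0.75917737]))
[ 226.28751464 -528.16286894  232.21062701] [-1.79910669e+02 -1.63433535e-03  2.31938152e+01] [-0.45785999  0.30736199  0.30630751] 91.54448439935366 0.1 [[ 9.19177858e-01  3.93842253e-01 -5.87827788e-04]
 [ 3.93842690e-01 -9.19176724e-01  1.44434009e-03]
 [ 2.85245330e-05 -1.55911711e-03 -9.99998784e-01]]
```

View pics/top0.png

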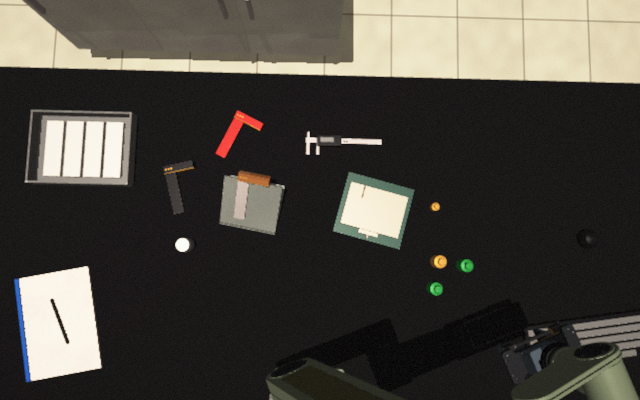

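View pics/side0.png

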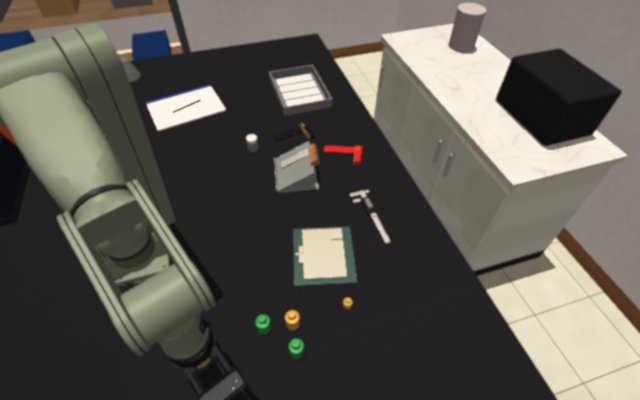

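The top view (up = world +x, right = −y) shows the rest at (252,205) with its wooden stock at (254,179), the plaque at (375,209) with the tick near (364,191), and the large brass weight at (440,262). The side view shows the rest at (297,168), the plaque at (323,254) and the weight at (292,319).

```bash
python3 - <<'E'
from h import *
d=grab('top');e=grab('side')
I=d['color'];J=e['color']
def crop(I,x,y,w,h,s): return cv2.resize(I[y:y+h,x:x+w],(w*s,h*s),interpolation=cv2.INTER_CUBIC)
a=crop(I,210,162,80,80,5);b=crop(I,330,167,80,80,5);c=crop(J,260,125,80,80,5-1);f=crop(J,285,220,80,80,4)
c=cv2.resize(c,(400,300)) if 0 else cv2.resize(c,(400,400)); f=cv2.resize(f,(400,400))
o=cv2.resize(np.vstack([np.hstack([a,b]),np.hstack([c,f])]),(600,600))
o=np.clip(o.astype(float)*1.4,0,255).astype(np.uint8)
cv2.imwrite('pics/crops.png',o[:,:,::-1])
def blobs(I,m,win):
    x,y,w,h=win;M=np.zeros_like(m,np.uint8);M[y:y+h,x:x+w]=m[y:y+h,x:x+w]
    cs=cv2.findContours(M,cv2.RETR_EXTERNAL,cv2.CHAIN_APPROX_NONE)[0]
    return max(cs,key=cv2.contourArea)
H=cv2.cvtColor(I,cv2.COLOR_RGB2HSV);HJ=cv2.cvtColor(J,cv2.COLOR_RGB2HSV)
# plaque
c=blobs(I,(H[...,2]>190)&(H[...,1]<60),(330,167,90,90)); r=cv2.minAreaRect(c);print('plaque rect',r)
for q in cv2.boxPoints(r): print(q,onz(d,*q,15))
# mat
c=blobs(I,(H[...,2]>45)&(H[...,2]<255),(325,165,97,90)); r=cv2.minAreaRect(c);print('mat rect',r,onz(d,*r[0],3))
for q in cv2.boxPoints(r): print(q,onz(d,*q,3))
print('gate/pix',[ (k,I[k[1],k[0]]) for k in[(364,191),(367,232),(375,209),(252,205),(241,200),(254,179),(440,262)]])
# weight
def w(I,H,win):
    m=(H[...,0]>8)&(H[...,0]<30)&(H[...,1]>120)&(H[...,2]>100); c=blobs(I,m,win);return cv2.minAreaRect(c),cv2.minEnclosingCircle(c)
print('w',w(I,H,(425,250,30,25)),w(J,HJ,(275,300,32,32)))
k=w(I,H,(425,250,30,25))[1][0];print(onz(d,*k,46))
print('stock',w(I,H,(230,165,50,30)) if 0 else '')
E
```

```text
plaque rect ((373.0961608886719, 212.98077392578125), (59.99076461791992, 50.08000946044922), 15.255120277404785)
[337.56924 229.24615] [513.04132006 -77.35037439  15.        ]
[350.7462  180.93079] [ 661.08177571 -115.10652716   15.        ]
[408.62308 196.7154 ] [ 616.70911407 -292.14584169   15.        ]
[395.44614 245.03076] [ 469.35599341 -252.48111983   15.        ]
mat rect ((373.57305908203125, 210.0653839111328), (69.90151977539062, 62.6219367980957), 15.255120277404785) [ 574.58975746 -187.27906818    3.        ]
[331.61536 231.07692] [507.62739441 -60.07014041   3.        ]
[348.0923  170.66154] [ 694.69589512 -107.54835874    3.        ]
[415.53076 189.05385] [ 642.38579777 -316.07173919    3.        ]
[399.05383 249.46922] [ 456.32932089 -265.78453585    3.        ]
gate/pix [((364, 191), array([229, 212, 182], dtype=uint8)), ((367, 232), array([249, 242, 223], dtype=uint8)), ((375, 209), array([248, 240, 220], dtype=uint8)), ((252, 205), array([147, 147, 130], dtype=uint8)), ((241, 200), array([207, 187, 173], dtype=uint8)), ((254, 179), array([181, 112,  59], dtype=uint8)), ((440, 262), array([243, 194,  87], dtype=uint8))]
w (((440.0, 261.5), (13.0, 12.0), 90.0), ((439.73529052734375, 261.3235168457031), 6.812586307525635)) (((291.5, 319.0), (18.0, 15.0), 90.0), ((292.0, 318.8611145019531), 9.355278015136719))
[ 424.06617664 -377.19348686   46.        ]
stock
```

View pics/crops.png

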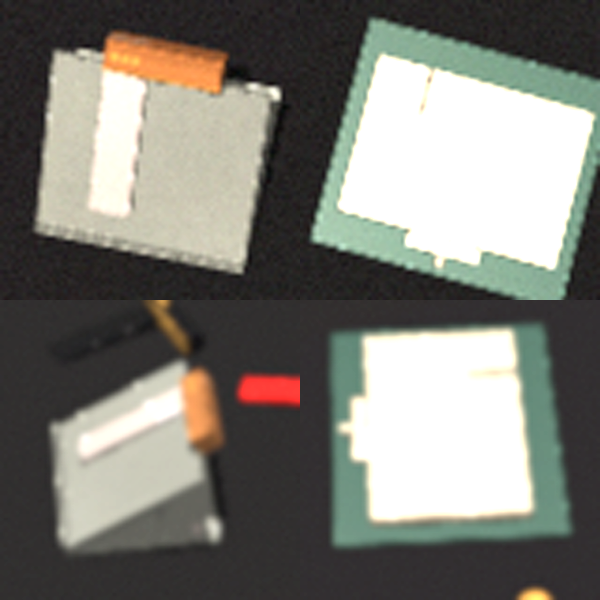

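The crops show the tick running in from the far edge near the plaque's +y end, and the gate stub on the near edge. On the rest, the stock extends to −y from the blade, which is the handedness I need. Next I'll fit the edges to sub-pixel accuracy.

```bash
cat >> h.py <<'E'
def prof(d,P,n,s,ch=None):
    """intensity along P+s*n (world), bilinear"""
    q=proj(d,P[None]+np.outer(s,n)).astype(np.float32)
    I=d['color'].astype(np.float32); I=I.mean(2) if ch is None else I[...,ch]
    return cv2.remap(I,q[:,:1],q[:,1:],cv2.INTER_LINEAR).ravel()
def edge(d,A,B,n,w=14,ch=None,k=25):
    """fit edge near world segment A-B, searching along +-n; returns mean offset, slope angle(deg), rms"""
    s=np.arange(-w,w+.01,.25);t=np.linspace(.1,.9,k);L=np.linalg.norm(B-A);o=[]
    for a in t:
        p=prof(d,A+a*(B-A),n,s,ch); lo,hi=np.median(p[:12]),np.median(p[-12:]); m=(lo+hi)/2
        i=np.where(np.diff(np.sign(p-m)))[0]
        o.append(s[i[np.argmin(abs(s[i]))]]+.125 if len(i) and abs(hi-lo)>15 else np.nan)
    o=np.array(o);g=np.isfinite(o);g&=abs(o-np.nanmedian(o))<4
    c=np.polyfit((t[g]-.5)*L,o[g],1); return c[1],np.degrees(np.arctan(c[0])),np.std(o[g]-np.polyval(c,(t[g]-.5)*L)),g.sum()
E
cat > plq.py <<'E'
from h import *
d=grab('top');e=grab('side')
O=np.array([574.6,-187.3,0]);a=np.radians(-14.3)
for it in range(1):
  u=np.array([np.cos(a),np.sin(a),0]);v=np.array([-np.sin(a),np.cos(a),0]);z=np.array([0,0,1.])
  for nm,c in(('top',d),('side',e)):
    for lab,(hx,hy,zz) in {'plq':(65,90,15),'mat':(95,105,3)}.items():
      for nn,n,A,B in(('+x',u,(hx,-hy),(hx,hy)),('-x',u,(-hx,-hy),(-hx,hy)),('+y',v,(-hx,hy),(hx,hy)),('-y',v,(-hx,-hy),(hx,-hy))):
        f=lambda q:O+q[0]*u+q[1]*v+zz*z
        try: print(nm,lab,nn,np.round(edge(c,f(A),f(B),n),2))
        except Exception as ex: print(nm,lab,nn,ex)
    for x in(60,50,40,32):   # tick
      s=np.arange(30,85,.25);p=prof(c,O+x*u+15*z,v,s); b=cv2.GaussianBlur(p[:,None],(1,41),0).ravel()
      q=np.median(p)-p; i=q.argmax(); w=slice(max(i-12,0),i+13); g=np.clip(q[w],0,None); print(' tick',nm,x,round((g*s[w]).sum()/g.sum(),2),round(q[i],1))
E
python3 plq.py; python3 - <<'E'
from h import *
d=grab('top');I=d['color'];H=cv2.cvtColor(I,cv2.COLOR_RGB2HSV)
m=((H[...,0]<18)&(H[...,1]>110)&(H[...,2]>60)).astype(np.uint8);M=np.zeros_like(m);M[165:192,228:280]=m[165:192,228:280]
r=cv2.minAreaRect(max(cv2.findContours(M,0,1)[0],key=cv2.contourArea));print(r)
q=cv2.boxPoints(r);print(np.round([onz(d,*k,97) for k in q],1)); print(onz(d,*r[0],97))
E
```

```text
top plq +x [ 1.   -0.03  0.34 25.  ]
top plq -x [ 0.45  0.05  0.65 19.  ]
top plq +y [ 0.98 -0.03  0.3  25.  ]
top plq -y [-0.61  0.1   0.3  25.  ]
top mat +x [7.1e-01 1.0e-02 3.9e-01 2.5e+01]
top mat -x [ 0.67 -0.09  0.65 25.  ]
top mat +y [ 0.48  0.06  0.61 25.  ]
top mat -y [ 2.3   0.16  0.93 25.  ]
 tick top 60 47.08 64.5
 tick top 50 47.24 48.3
 tick top 40 46.11 59.2
 tick top 32 46.67 79.0
side plq +x [ 0.2   0.03  0.48 25.  ]
side plq -x [-1.45  0.    0.49 17.  ]
side plq +y [ 2.18 -0.06  0.31 25.  ]
side plq -y [-1.48  0.34  0.59 25.  ]
side mat +x [ 0.1  -0.08  0.62 25.  ]
side mat -x [-0.07 -0.21  1.22 25.  ]
side mat +y [-3.17  0.05  1.03 25.  ]
side mat -y [-1.5   0.12  0.8  25.  ]
 tick side 60 45.01 36.5
 tick side 50 45.35 40.2
 tick side 40 45.77 40.3
 tick side 32 45.89 32.4
((253.23077392578125, 177.84616088867188), (32.947509765625, 11.374734878540039), 11.309932708740234)
[[642.9 220.1  97. ]
 [675.2 215.   97. ]
 [658.8 122.1  97. ]
 [626.4 127.5  97. ]]
[650.81233948 171.15320558  97.        ]
```

```bash
cat > go.py <<'E'
import sys
from h import *
# usage: go.py x y z jawangle(deg, world dir of tool y, mod 180): prints remaining shift in tool axes (cm) and turn
x,y,z,j=map(float,sys.argv[1:5]);p,r,s=pose()
dl=r.T@(np.array([x,y,z])-p)/10
a=np.degrees(np.arctan2(r[1,1],r[0,1])); t=(j-a+90)%180-90
print('shift cm',np.round(dl,2),'turn',round(-t,1),'t',round(s['time_s'],2),'pos',np.round(p,1),'F',np.round(s['force'],1),'w',round(s['gripper_width'],1),'rpy',np.round(s['ee_rot'],1))
E
python3 -m jog '[[[0,0,0],-9.5,1],[[0,0,0],-9.5,1],[[0,0,0],-9.5,1],[[0,0,0],-9.5,1],[[0,0,0],-9.5,1],[[0,0,0],-9.5,1]]' 30; python3 go.py 648.5 158.4 180 -10
```

```text
time_s: 1.1
ee_pos: [226.3, -528.2, 232.4]
ee_rot: [-180.0, -0.1, 82.1]
force: [-0.3, 0.5, -0.2]
gripper_width: 91.3
shift cm [73.82 32.34  5.3 ] turn 2.1 t 1.1 pos [ 226.3 -528.2  232.4] F [-0.3  0.5 -0.2] w 91.3 rpy [-1.80e+02 -1.00e-01  8.21e+01]
```

```bash
python3 -m jog '[[[5.5,2.4,0],0,1],[[5.5,2.4,0],0,1],[[5.5,2.4,0],0,1],[[5.5,2.4,0],0,1],[[5.5,2.4,0],0,1],[[5.5,2.4,0],0,1],[[5.5,2.4,0],0,1],[[5.5,2.4,0],0,1],[[5.5,2.4,0],0,1],[[5.5,2.4,0],0,1]]'; python3 go.py 648.5 158.4 180 -10
```

```text
time_s: 2.35
ee_pos: [549.5, -5.9, 233.6]
ee_rot: [179.6, 0.1, 81.6]
force: [0.5, 0.1, 0.5]
gripper_width: 91.3
shift cm [17.7   7.37  5.37] turn 1.6 t 2.35 pos [549.5  -5.9 233.6] F [0.5 0.1 0.5] w 91.3 rpy [1.796e+02 1.000e-01 8.160e+01]
```

```bash
python3 -m jog '[[[5,2.1,1],0.5,1],[[5,2.1,1],0.5,1],[[5,2.1,1.4],0.5,1],[[2.7,1,1],0,1],[[0,0,0],0,1]]'; python3 go.py 648.5 158.4 110 -10; python3 - <<'E'
from h import *
d=grab('top');e=grab('side')
a=d['color'][140:260,190:310];b=e['color'][90:210,230:350]
o=np.hstack([cv2.resize(k,(400,400),interpolation=cv2.INTER_CUBIC) for k in(a,b)]);cv2.imwrite('pics/pre.png',o[:,:,::-1])
E
```

```text
time_s: 2.98
ee_pos: [654.0, 167.6, 187.6]
ee_rot: [179.5, 0.1, 80.4]
force: [-0.0, -0.6, -0.0]
gripper_width: 91.4
shift cm [-0.98 -0.46  7.76] turn 0.4 t 2.98 pos [654.  167.6 187.6] F [-0.  -0.6 -0. ] w 91.4 rpy [1.795e+02 1.000e-01 8.040e+01]
```

View pics/pre.png

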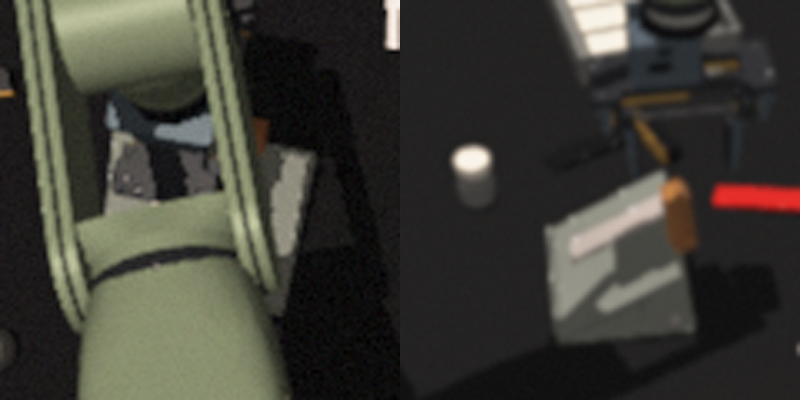

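Side view: the open fingers straddle the stock (crop 678,215) from above. I'll descend and grip the stock.

```bash
python3 -m jog '[[[-0.9,-0.5,2],0.4,1],[[0,0,3],0,1],[[0,0,2.5],0,1],[[0,0,0],0,1]]'; python3 go.py 648.5 158.4 108 -10
```

```text
time_s: 3.58
ee_pos: [647.3, 151.4, 116.9]
ee_rot: [179.1, 0.1, 79.6]
force: [0.3, 0.6, 0.7]
gripper_width: 91.3
shift cm [ 0.72 -0.02  0.89] turn -0.4 t 3.58 pos [647.3 151.4 116.9] F [0.3 0.6 0.7] w 91.3 rpy [1.791e+02 1.000e-01 7.960e+01]
```

```bash
python3 -m jog '[[[0.6,0,0.8],-0.4,1],[[0,0,0],0,1],[[0,0,0],0,0.1],[[0,0,0],0,0.1],[[0,0,0],0,0.1],[[0,0,0],0,0.1],[[0,0,0],0,0.1]]' 25; python3 go.py 648.5 158.4 108 -10
```

```text
time_s: 4.45
ee_pos: [650.6, 157.0, 113.7]
ee_rot: [178.7, -0.0, 80.0]
force: [0.2, 0.1, 0.4]
gripper_width: 44.4
shift cm [ 0.1  -0.25  0.56] turn -0.0 t 4.45 pos [650.6 157.  113.7] F [0.2 0.1 0.4] w 44.4 rpy [178.7  -0.   80. ]
```

```bash
python3 -m jog '[[[0.1,-0.2,0.6],0,0.45],[[0,0,0],0,0.45]]' 25; python3 go.py 648.5 158.4 108 -10;
```

```text
time_s: 4.7
ee_pos: [648.7, 158.4, 107.0]
ee_rot: [178.7, -0.0, 80.0]
force: [0.5, 0.6, -0.3]
gripper_width: 40.8
shift cm [ 0.   -0.01 -0.1 ] turn -0.0 t 4.7 pos [648.7 158.4 107. ] F [ 0.5  0.6 -0.3] w 40.8 rpy [178.7  -0.   80. ]
```

```bash
python3 -m jog '[[[0,0,-0.1],0,0.1],[[0,0,0],0,0.1],[[0,0,0],0,0.1],[[0,0,0],0,0.1],[[0,0,0],0,0.1]]' 25; python3 go.py 648.5 158.4 108 -10;
```

```text
time_s: 5.32
ee_pos: [648.1, 158.5, 107.8]
ee_rot: [178.8, -0.0, 80.0]
force: [-0.6, -0.1, -0.2]
gripper_width: 30.0
shift cm [-0.    0.04 -0.01] turn -0.0 t 5.33 pos [648.1 158.5 107.8] F [-0.6 -0.1 -0.2] w 30.0 rpy [178.8  -0.   80. ]
```

```bash
python3 -m jog '[[[0,0,0],0,0.1],[[0,0,-1],0,0.1],[[0,0,-2],0,0.1],[[0,0,-3],0,0.1],[[0,0,-4],0,0.1],[[0,0,-1],0,0.1],[[0,0,0],0,0.1]]' 30; python3 go.py 648.5 158.4 210 -10;python3 - <<'E'
from h import *
d=grab('top');e=grab('side')
a=d['color'][130:250,190:310];b=e['color'][70:190,250:370]
o=np.hstack([cv2.resize(k,(400,400),interpolation=cv2.INTER_CUBIC) for k in(a,b)]);cv2.imwrite('pics/lift.png',o[:,:,::-1])
E
```

```text
time_s: 6.2
ee_pos: [645.8, 158.1, 220.2]
ee_rot: [178.9, 0.1, 80.0]
force: [0.4, 0.7, -3.1]
gripper_width: 29.5
shift cm [0.08 0.24 1.03] turn -0.0 t 6.2 pos [645.8 158.1 220.2] F [ 0.4  0.7 -3.1] w 29.5 rpy [1.789e+02 1.000e-01 8.000e+01]
```

View pics/lift.png

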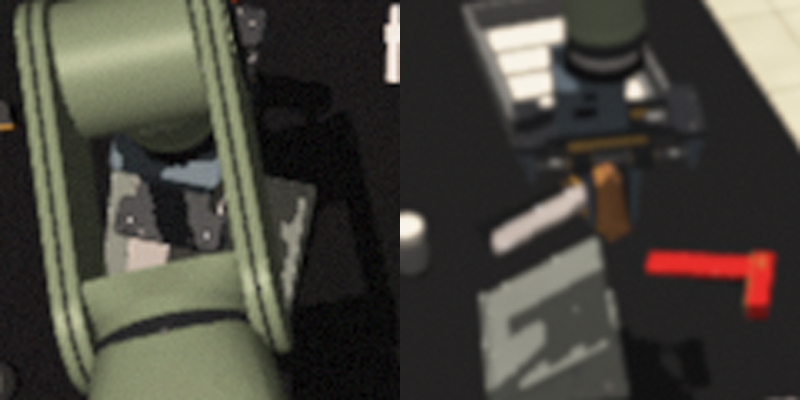

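Held: the stock is between the pads and the blade is nose-down about 20°, clear of the rest. Carrying it to the plaque.

```bash
python3 go.py 668.3 -223.3 150 -14.3; python3 -m jog '[[[-2,0,0],0,0.1],[[-4.5,0,0],1,0.1],[[-5,-0.1,0],1,0.1],[[-5,-0.2,0],1,0.1],[[-5,-0.2,0],1,0.1],[[-5,-0.2,0],0.3,0.1],[[-4,-0.2,1],0,0.1],[[-2.5,0,1],0,0.1],[[0,0,0],0,0.1]]'; python3 go.py 668.3 -223.3 100 -14.3
```

```text
shift cm [-37.13   8.77   7.16] turn 4.3 t 6.3 pos [645.3 158.  219. ] F [ 1.  -0.4 -2.2] w 29.6 rpy [179.    0.2  80. ]
time_s: 7.42
ee_pos: [553.4, -181.1, 188.6]
ee_rot: [-179.9, 0.6, 75.4]
force: [-0.3, 0.3, -2.8]
gripper_width: 30.0
shift cm [-1.09 12.2   8.85] turn -0.3 t 7.42 pos [ 553.4 -181.1  188.6] F [-0.3  0.3 -2.8] w 30.0 rpy [-179.9    0.6   75.4]
```

```bash
python3 -m jog '[[[-0.2,3,1],0,0.1],[[-0.2,4,2],0,0.1],[[-0.2,3,2],0,0.1],[[-0.2,1.5,1],0,0.1],[[0,0,0],0,0.1]]'; python3 go.py 668.3 -223.3 100 -14.3
```

```text
time_s: 8.05
ee_pos: [662.6, -218.3, 125.5]
ee_rot: [-179.6, 0.5, 75.4]
force: [-0.3, -0.1, -1.6]
gripper_width: 29.2
shift cm [-0.32  0.7   2.55] turn -0.3 t 8.05 pos [ 662.6 -218.3  125.5] F [-0.3 -0.1 -1.6] w 29.2 rpy [-179.6    0.5   75.4]
```

```bash
python3 -m jog '[[[-0.3,0.6,1.5],-0.3,0.1],[[0,0,1],0,0.1],[[0,0,0],0,0.1]]'; python3 go.py 668.3 -223.3 100 -14.3;python3 - <<'E'
from h import *
d=grab('top');e=grab('side')
a=d['color'][140:260,320:440];b=e['color'][180:300,270:390]
o=np.hstack([cv2.resize(k,(400,400),interpolation=cv2.INTER_CUBIC) for k in(a,b)]);cv2.imwrite('pics/over.png',o[:,:,::-1])
E
```

```text
time_s: 8.43
ee_pos: [665.9, -222.3, 100.4]
ee_rot: [-179.6, 0.5, 75.7]
force: [0.1, 0.2, -1.8]
gripper_width: 30.0
shift cm [-0.04  0.26  0.04] turn 0.0 t 8.43 pos [ 665.9 -222.3  100.4] F [ 0.1  0.2 -1.8] w 30.0 rpy [-179.6    0.5   75.7]
```

View pics/over.png

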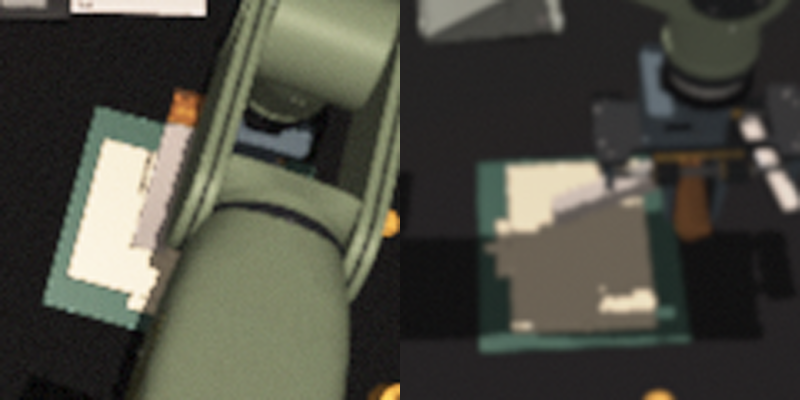

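The square is over the plaque with the stock beyond the far edge and the blade near the tick. Lowering it while I watch the force.

```bash
python3 -m jog '[[[0,0.2,0.8],0,0.1],[[0,0,0.8],0,0.1],[[0,0,0.8],0,0.1],[[0,0,0],0,0.1]]' 20; python3 go.py 668.3 -223.3 60 -14.3;  python3 -m jog '[[[0,0,0.7],0,0.1],[[0,0,0.7],0,0.1],[[0,0,0],0,0.1]]'; python3 go.py 668.3 -223.3 60 -14.3
```

```text
time_s: 9.02
ee_pos: [670.1, -223.9, 78.6]
ee_rot: [180.0, 0.6, 75.7]
force: [-1.0, 0.2, -0.3]
gripper_width: 29.3
shift cm [ 0.03 -0.19  1.86] turn 0.0 t 9.03 pos [ 670.1 -223.9   78.6] F [-1.   0.2 -0.3] w 29.3 rpy [180.    0.6  75.7]
time_s: 9.4
ee_pos: [670.2, -223.9, 63.6]
ee_rot: [180.0, 0.5, 75.7]
force: [0.3, 1.2, -0.6]
gripper_width: 27.8
shift cm [ 0.01 -0.19  0.36] turn 0.0 t 9.4 pos [ 670.2 -223.9   63.6] F [ 0.3  1.2 -0.6] w 27.8 rpy [180.    0.5  75.7]
```

```bash
python3 -m jog '[[[0,0,0.6],0,0.1],[[0,0,0.6],0,0.1],[[0,0,0.6],0,0.1],[[0,0,0],0,0.1]]' 20; python3 go.py 668.3 -223.3 35 -14.3;  python3 -m jog '[[[0,0,0.5],0,0.1],[[0,0,0.4],0,0.1],[[0,0,0],0,0.1]]'; python3 go.py 668.3 -223.3 35 -14.3
```

```text
time_s: 9.9
ee_pos: [669.6, -223.8, 43.6]
ee_rot: [-179.9, 0.5, 75.7]
force: [0.6, 1.6, -1.7]
gripper_width: 26.0
shift cm [ 0.02 -0.14  0.86] turn -0.0 t 9.9 pos [ 669.6 -223.8   43.6] F [ 0.6  1.6 -1.7] w 26.0 rpy [-179.9    0.5   75.7]
time_s: 10.28
ee_pos: [669.4, -223.8, 33.7]
ee_rot: [-179.9, 0.5, 75.7]
force: [-0.1, 0.7, -1.2]
gripper_width: 24.9
shift cm [ 0.02 -0.12 -0.13] turn 0.0 t 10.28 pos [ 669.4 -223.8   33.7] F [-0.1  0.7 -1.2] w 24.9 rpy [-179.9    0.5   75.7]
```

```bash
python3 -m jog '[[[0,0,0.3],0,0.1],[[0,0,0],0,0.1]]'; python3 go.py 668.3 -223.3 30 -14.3;  python3 -m jog '[[[0,0,0.25],0,0.1],[[0,0,0],0,0.1]]'; python3 go.py 668.3 -223.3 30 -14.3; python3 - <<'E'
from h import *
e=grab('side');d=grab('top')
a=d['color'][140:260,320:440];b=e['color'][190:290,270:370]
o=np.hstack([cv2.resize(k,(400,400),interpolation=cv2.INTER_CUBIC) for k in(a,b)]);cv2.imwrite('pics/flat.png',o[:,:,::-1])
E
```

```text
time_s: 10.52
ee_pos: [669.4, -223.8, 30.5]
ee_rot: [-179.9, 0.5, 75.7]
force: [0.5, 1.0, -1.9]
gripper_width: 24.5
shift cm [ 0.02 -0.11  0.05] turn 0.0 t 10.53 pos [ 669.4 -223.8   30.5] F [ 0.5  1.  -1.9] w 24.5 rpy [-179.9    0.5   75.7]
time_s: 10.78
ee_pos: [669.3, -223.9, 27.9]
ee_rot: [-179.9, 0.5, 75.7]
force: [-0.0, 0.1, -1.8]
gripper_width: 24.3
shift cm [ 0.03 -0.12 -0.21] turn 0.0 t 10.78 pos [ 669.3 -223.9   27.9] F [-0.   0.1 -1.8] w 24.3 rpy [-179.9    0.5   75.7]
```

View pics/flat.png

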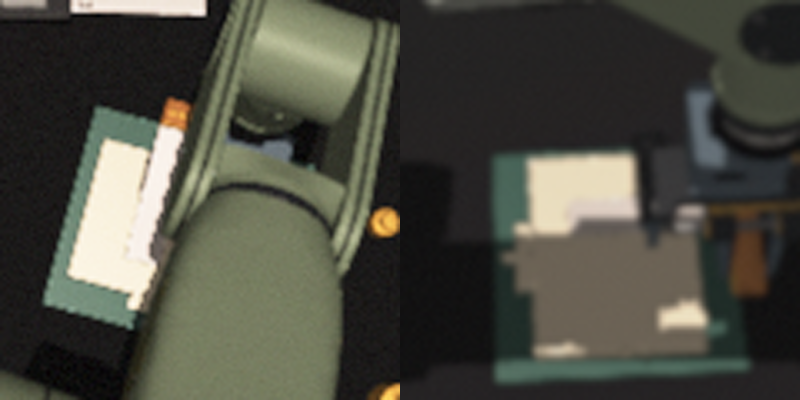

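```bash
python3 -m jog '[[[0,0,0.2],0,0.1],[[0,0,0],0,0.1]]'; python3 -m jog '[[[0,0,0.15],0,0.1],[[0,0,0],0,0.1]]'; python3 go.py 668.3 -223.3 30 -14.3
```

```text
time_s: 11.12
ee_pos: [669.6, -224.1, 26.3]
ee_rot: [-180.0, 0.5, 75.7]
force: [-1.0, 0.6, -1.3]
gripper_width: 24.0
time_s: 11.38
ee_pos: [669.6, -224.1, 25.1]
ee_rot: [-180.0, 0.5, 75.7]
force: [0.3, 0.9, -0.2]
gripper_width: 24.1
shift cm [ 0.04 -0.15 -0.49] turn 0.0 t 11.38 pos [ 669.6 -224.1   25.1] F [ 0.3  0.9 -0.2] w 24.1 rpy [-180.     0.5   75.7]
```

```bash
python3 -m jog '[[[0,0,0],0,0.35],[[0,0,0],0,0.35],[[0,0,0],0,0.35]]'; python3 go.py 668.3 -223.3 37 -14.3;  python3 -m jog '[[[0,0,-0.6],0,0.35],[[0,0,-0.6],0,0.35],[[0,0,0],0,0.35]]'; python3 go.py 668.3 -223.3 37 -14.3
```

```text
time_s: 11.75
ee_pos: [670.0, -224.2, 25.5]
ee_rot: [180.0, 0.5, 75.7]
force: [-0.4, 0.3, 0.5]
gripper_width: 31.8
shift cm [ 0.03 -0.19 -1.15] turn 0.0 t 11.75 pos [ 670.  -224.2   25.5] F [-0.4  0.3  0.5] w 31.8 rpy [180.    0.5  75.7]
time_s: 12.12
ee_pos: [670.4, -224.2, 38.9]
ee_rot: [179.9, 0.5, 75.7]
force: [-0.1, 0.2, -0.5]
gripper_width: 31.8
shift cm [ 0.04 -0.23  0.19] turn 0.0 t 12.12 pos [ 670.4 -224.2   38.9] F [-0.1  0.2 -0.5] w 31.8 rpy [179.9   0.5  75.7]
```

```bash
python3 -m jog '[[[0,0,0.1],0,0.1],[[0,0,0],0,0.1],[[0,0,0],0,0.1],[[0,0,0],0,0.1]]' 20; python3 go.py 668.3 -223.3 37 -14.3; cat > sq.py <<'E'
from h import *
d=grab('top');e=grab('side')
O=np.array([574.6,-187.3,0]);a=np.radians(-14.3)
u=np.array([np.cos(a),np.sin(a),0]);v=np.array([-np.sin(a),np.cos(a),0]);z=np.array([0,0,1.])
# plaque frame (u,v): profiles across the blade outer edge; z=16
for nm,c in(('top',d),('side',e)):
  for x in range(-40,66,15):
    s=np.arange(30,62,.5);p=prof(c,O+x*u+16*z,v,s,2); print(nm,x,' '.join('%d'%k for k in p[::4]))
I=d['color'];H=cv2.cvtColor(I,cv2.COLOR_RGB2HSV)
q=proj(d,O+80*u+40*v+25*z)[0].astype(int)
m=((H[...,0]<18)&(H[...,1]>110)&(H[...,2]>60)).astype(np.uint8);M=np.zeros_like(m);M[q[1]-20:q[1]+20,q[0]-20:q[0]+20]=m[q[1]-20:q[1]+20,q[0]-20:q[0]+20]
c=max(cv2.findContours(M,0,1)[0],key=cv2.contourArea)[:,0]
P=np.array([onz(d,*k,28.5) for k in c])-O
print('stock u',(P@u).min(),(P@u).max(),'v max',(P@v).max(), (P@v).min())
E
python3 sq.py
```

```text
time_s: 12.62
ee_pos: [670.3, -224.1, 38.0]
ee_rot: [179.9, 0.5, 75.7]
force: [-0.9, 0.2, 1.0]
gripper_width: 23.7
shift cm [ 0.03 -0.21  0.1 ] turn 0.0 t 12.62 pos [ 670.3 -224.1   38. ] F [-0.9  0.2  1. ] w 23.7 rpy [179.9   0.5  75.7]
top -40 223 223 222 222 222 224 224 224 225 226 225 223 224 226 226 226
top -25 229 229 228 228 229 229 220 204 205 211 221 223 223 223 224 225
top -10 226 228 228 227 228 227 225 214 210 214 221 224 223 223 223 222
top 5 225 227 228 228 228 227 224 218 215 219 221 220 221 222 221 221
top 20 227 227 227 227 228 229 217 204 200 206 217 219 219 219 219 220
top 35 227 229 229 229 229 230 218 181 155 153 192 212 217 217 217 218
top 50 229 229 230 230 229 230 230 193 162 159 188 214 214 216 218 216
top 65 228 229 229 228 229 229 219 188 132 139 150 163 176 183 180 172
side -40 192 192 192 191 191 190 190 190 190 190 190 190 189 189 189 189
side -25 170 183 190 193 194 194 193 191 189 187 187 188 188 188 189 189
side -10 171 185 190 195 195 195 195 195 194 193 191 190 190 189 189 189
side 5 170 185 191 195 195 196 196 195 195 193 191 190 190 189 189 189
side 20 152 155 155 153 151 151 152 154 155 155 154 153 153 152 152 148
side 35 39 39 39 44 48 51 54 58 60 62 62 59 56 52 49 48
side 50 106 105 99 93 83 73 66 60 57 56 56 56 57 57 58 58
side 65 175 191 193 195 180 163 134 104 76 54 51 50 54 57 57 57
stock u 90.47529173104118 116.60794012258117 v max 47.15682839670766 19.522807234736877
```

```bash
cat > dip.py <<'E'
from h import *
d=grab('top')
O=np.array([574.6,-187.3,0]);a=np.radians(-14.3)
u=np.array([np.cos(a),np.sin(a),0]);v=np.array([-np.sin(a),np.cos(a),0]);z=np.array([0,0,1.])
r=[]
for x in np.arange(-54,62,4):
    s=np.arange(36,56,.25);p=prof(d,O+x*u+16*z,v,s,2); b=np.interp(s,[36,38,54,56],[p[:8].mean()]*2+[p[-8:].mean()]*2)
    q=b-p;i=q.argmax();g=np.clip(q[max(i-12,0):i+13],0,None);r.append((x,(g*s[max(i-12,0):i+13]).sum()/g.sum(),q[i]))
for k in r: print(np.round(k,1),end=' ')
E
python3 dip.py; echo; python3 -m jog '[[[0,-0.5,0],0,0.1],[[0,-0.8,0],0,0.1],[[0,-0.5,0],0,0.1],[[0,0,0],0,0.1]]'; python3 go.py 646.8 -218.2 38 -14.3
```

```text
[-54.   45.5   2.6] [-50.   44.7   0.4] [-46.   50.8   1.3] [-42.   48.8   0.5] [-38.   52.6   0.3] [-34.   42.2  24.9] [-30.   43.5  28.1] [-26.   44.9  22.5] [-22.   45.1  12.8] [-18.   45.8  10.9] [-14.   46.3  20.9] [-10.   45.4  19.2] [-6.  45.4 15.6] [-2.  46.8 11.5] [ 2.  47.7  4.9] [ 6.  46.1 16.4] [10.  46.7 20.1] [14.  47.3 10.7] [18.  45.8 22.1] [22.  46.7 28.5] [26.  47.9 34.8] [30.  46.7 66.1] [34.  47.  85.9] [38.  45.9 68.7] [42.  46.4 68.6] [46.  47.3 60.3] [50.  46.7 62.2] [54.  46.7 95.6] [58.  47.3 91.5] 
time_s: 13.28
ee_pos: [652.1, -219.5, 38.1]
ee_rot: [179.8, 0.5, 75.7]
force: [-0.1, 0.2, 0.8]
gripper_width: 23.7
shift cm [-0.01 -0.54  0.01] turn -0.0 t 13.28 pos [ 652.1 -219.5   38.1] F [-0.1  0.2  0.8] w 23.7 rpy [179.8   0.5  75.7]
```

```bash
python3 -m jog '[[[0.05,-0.3,0],0,0.1],[[0,0,0],0,0.1]]';python3 go.py 646.8 -218.2 38 -14.3; python3 -m jog '[[[0,-0.2,0],0,0.1],[[0,0,0],0,0.1]]'; python3 go.py 646.8 -218.2 38 -14.3;  python3 -m jog '[[[0,-0.2,0],0,0.1],[[0,0,0],0,0.1]]';python3 go.py 646.8 -218.2 38 -14.3
```

```text
time_s: 13.52
ee_pos: [648.9, -218.2, 38.0]
ee_rot: [179.8, 0.5, 75.7]
force: [-0.2, -0.4, 2.0]
gripper_width: 23.6
shift cm [-0.05 -0.2   0.  ] turn -0.0 t 13.53 pos [ 648.9 -218.2   38. ] F [-0.2 -0.4  2. ] w 23.6 rpy [179.8   0.5  75.7]
time_s: 13.78
ee_pos: [647.0, -217.7, 38.1]
ee_rot: [179.8, 0.5, 75.7]
force: [-0.0, -0.6, 0.6]
gripper_width: 23.9
shift cm [-0.06 -0.    0.01] turn -0.0 t 13.78 pos [ 647.  -217.7   38.1] F [-0.  -0.6  0.6] w 23.9 rpy [179.8   0.5  75.7]
time_s: 14.02
ee_pos: [645.5, -217.3, 38.1]
ee_rot: [179.7, 0.5, 75.7]
force: [-0.2, -1.3, -0.3]
gripper_width: 23.9
shift cm [-0.06  0.15  0.01] turn -0.0 t 14.03 pos [ 645.5 -217.3   38.1] F [-0.2 -1.3 -0.3] w 23.9 rpy [179.7   0.5  75.7]
```

```bash
for i in 1 2; do python3 -m jog '[[[0,-0.15,0],0,0.1],[[0,0,0],0,0.1]]' | grep -E 'pos|force|width'; done
```

```text
ee_pos: [645.4, -217.4, 38.4]
force: [0.6, -0.4, 0.2]
gripper_width: 23.8
ee_pos: [645.3, -217.4, 38.7]
force: [1.3, -0.7, 0.4]
gripper_width: 23.6
```

```bash
python3 -m jog '[[[0,-0.2,0.05],0,0.1],[[0,-0.2,0],0,0.1],[[0,0,0],0,0.1]]' ; python3 dip.py;python3 - <<'E'
from h import *
e=grab('side');d=grab('top')
a=d['color'][150:250,330:430];b=e['color'][200:300,275:375]
o=np.hstack([cv2.resize(k,(400,400),interpolation=cv2.INTER_CUBIC) for k in(a,b)]);cv2.imwrite('pics/flush.png',o[:,:,::-1])
E
```

```text
time_s: 14.9
ee_pos: [645.0, -217.4, 39.4]
ee_rot: [178.8, 0.6, 75.7]
force: [2.0, -0.7, 1.1]
gripper_width: 24.1
[-54.   46.   17.7] [-50.   46.3  11.5] [-46.   47.8  10.3] [-42.   47.    8.8] [-38.   46.3  21.3] [-34.   47.3  14.7] [-30.   49.1   3.2] [-26.   46.5  21.6] [-22.   46.   19.3] [-18.   46.4  10.6] [-14.   47.1   4.6] [-10.   48.1  10.1] [-6.  46.6 12.7] [-2.  47.  20.5] [ 2.  47.9 19.4] [ 6.  48.6  9.9] [10.  46.9 20.8] [14.  47.9 11.9] [18.  48.2  4.5] [22.  47.1 27.6] [26.  46.4 45.8] [30.  46.6 65. ] [34.  47.2 68.9] [38.  47.8 52.6] [42.  46.6 68.8] [46.  47.1 79.2] [50.  48.  62.8] [54.  47.  72.1] [58.  47.3 88.4]
```

View pics/flush.png

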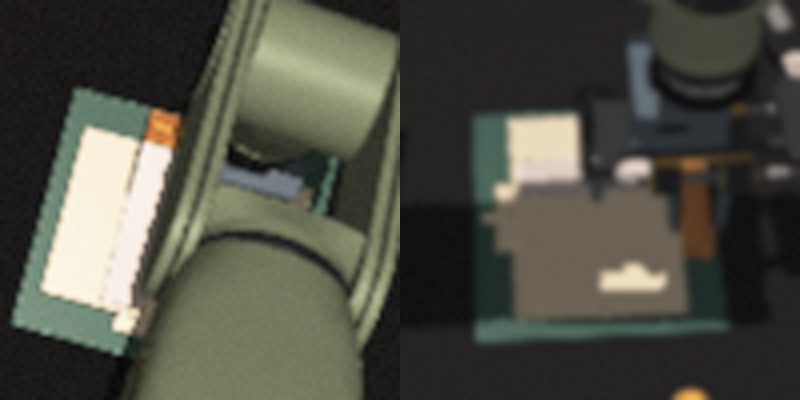

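The stock is against the far edge and the blade lies along the tick. Releasing and retreating.

```bash
python3 -m jog '[[[0,0,0],0,0.45],[[0,0,0],0,0.45],[[0,0,0],0,0.45],[[0,0,-1],0,0.45],[[0,0,-4],0,0.55],[[0,0,-5],0,0.55],[[0,0,-3],0,0.55],[[0,0,0],0,0.55]]'; python3 go.py 424 -377 150 30
```

```text
time_s: 16.05
ee_pos: [639.5, -214.5, 173.3]
ee_rot: [179.4, 0.6, 75.7]
force: [-0.5, 0.3, -0.2]
gripper_width: 50.1
shift cm [-21.05 -16.9    2.36] turn -44.3 t 16.05 pos [ 639.5 -214.5  173.3] F [-0.5  0.3 -0.2] w 50.1 rpy [179.4   0.6  75.7]
```

```bash
python3 -m jog '[[[-4,-3.2,0],0,0.55],[[-4.5,-3.6,0],0,0.55],[[-4.5,-3.6,0],0,0.55],[[-4,-3.2,0],0,0.55],[[-2,-1.6,0],0,0.55],[[0,0,0],0,0.55],[[0,0,0],0,0.55]]'; python3 go.py 424 -377 110 -14.3; python3 - <<'E'
from h import *
e=grab('side');d=grab('top')
a=d['color'][150:250,330:430];b=e['color'][200:300,275:375]
a=d['color'][150:290,330:470];b=e['color'][220:360,245:385]
o=np.hstack([cv2.resize(k,(400,400),interpolation=cv2.INTER_CUBIC) for k in(a,b)]);cv2.imwrite('pics/w.png',o[:,:,::-1])
# weight from side: mask centroid of visible brass
for nm,c,w in(('side',e,(275,300,34,34)),('top',d,(425,250,30,25))):
    H=cv2.cvtColor(c['color'],cv2.COLOR_RGB2HSV);m=((H[...,0]>8)&(H[...,0]<30)&(H[...,1]>120)&(H[...,2]>100)).astype(np.uint8)
    x,y,ww,h=w;k=cv2.boundingRect(m[y:y+h,x:x+ww]);print(nm,k[0]+x,k[1]+y,k[2:])
for zz in(0,46,64): print(zz,proj(e,[424,-377,zz]),proj(d,[424,-377,zz]))
E
```

```text
time_s: 16.92
ee_pos: [436.8, -361.7, 165.3]
ee_rot: [-179.9, 0.3, 75.8]
force: [0.7, 0.4, 0.3]
gripper_width: 50.1
shift cm [-1.77 -0.86  5.54] turn 0.1 t 16.93 pos [ 436.8 -361.7  165.3] F [0.7 0.4 0.3] w 50.1 rpy [-179.9    0.3   75.8]
side 286 312 (12, 17)
top 435 256 (11, 9)
0 [[292.85067886 322.63395551]] [[435.33376149 260.93773716]]
46 [[292.02645974 315.69330643]] [[439.66981025 261.34485389]]
64 [[291.68877769 312.8497269 ]] [[441.44895319 261.51189972]]
```

View pics/w.png

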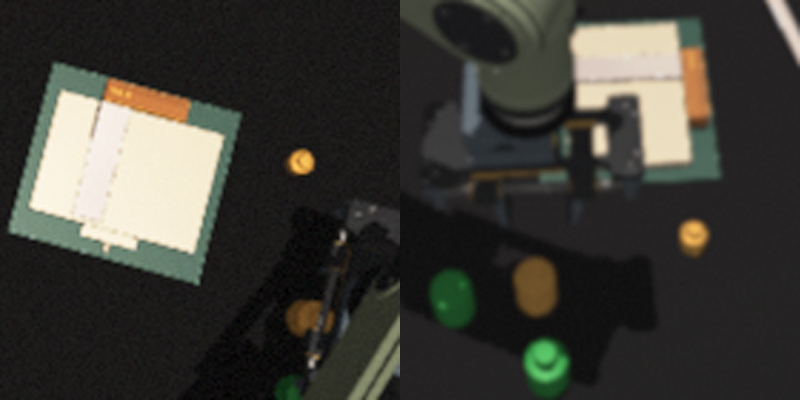

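The square lies flat, with its stock flush on the far edge and the blade over the tick (crop 105,110–90,220). The large brass weight is just under the gripper. Going down to grip it.

```bash
python3 -m jog '[[[-1.2,-0.5,1.5],0,0.62],[[-0.3,-0.2,2.5],0,0.62],[[0,0,0],0,0.62],[[0,0,0],0,0.62]]'; python3 go.py 424 -377 30 -14.3
```

```text
time_s: 17.52
ee_pos: [427.5, -374.5, 122.7]
ee_rot: [-179.9, 0.3, 76.1]
force: [0.7, 1.0, 0.7]
gripper_width: 56.7
shift cm [-0.28 -0.26  9.27] turn 0.4 t 17.52 pos [ 427.5 -374.5  122.7] F [0.7 1.  0.7] w 56.7 rpy [-179.9    0.3   76.1]
```

```bash
python3 dip.py
```

```text
[-54.   46.   15.9] [-50.   46.1  14. ] [-46.   47.7   8.8] [-42.   47.5   7.7] [-38.   46.3  22.5] [-34.   47.2  11.7] [-30.   49.1   2.8] [-26.   46.7  22.3] [-22.   45.6  20.1] [-18.   45.9  10. ] [-14.   47.1   2.3] [-10.   48.2   9.2] [-6.  46.4 12.1] [-2.  46.5 14.5] [ 2.  48.3 10.2] [ 6.  48.5  6.5] [10.  46.8 21.8] [14.  47.7 10.8] [18.  47.7  4.6] [22.  46.9 22.1] [26.  47.4 45.2] [30.  46.7 65.1] [34.  47.2 68.4] [38.  47.8 55. ] [42.  46.6 63.7] [46.  47.1 78.3] [50. 48. 65.] [54.  47.  70.6] [58.  47.4 86.1]
```

```bash
python3 -m jog '[[[-0.2,-0.2,2],0.4,0.62],[[0,0,2.5],0,0.62],[[0,0,2.3],0,0.62],[[0,0,0.8],0,0.62],[[0,0,0],0,0.62]]'; python3 go.py 424 -377 28 -14.3
```

```text
time_s: 18.2
ee_pos: [428.1, -378.6, 49.4]
ee_rot: [179.6, 0.6, 75.8]
force: [0.2, 0.4, -0.4]
gripper_width: 56.6
shift cm [ 0.07 -0.45  2.14] turn 0.1 t 18.2 pos [ 428.1 -378.6   49.4] F [ 0.2  0.4 -0.4] w 56.6 rpy [179.6   0.6  75.8]
```

```bash
python3 -m jog '[[[0.1,-0.4,1],0,0.62],[[0,0,1.1],0,0.62],[[0,0,0],0,0.62],[[0,0,0],0,0.62]]'; python3 go.py 424 -377 28 -14.3; python3 -m jog '[[[0,0,0],0,0.2],[[0,0,0],0,0.2],[[0,0,0],0,0.2],[[0,0,0],0,0.2],[[0,0,0],0,0.2]]' 30; python3 go.py 424 -377 28 -14.3
```

```text
time_s: 18.7
ee_pos: [425.4, -377.7, 29.0]
ee_rot: [179.4, 0.7, 75.8]
force: [-0.4, 0.6, 0.1]
gripper_width: 56.9
shift cm [ 0.03 -0.15  0.1 ] turn 0.1 t 18.7 pos [ 425.4 -377.7   29. ] F [-0.4  0.6  0.1] w 56.9 rpy [179.4   0.7  75.8]
time_s: 19.32
ee_pos: [424.5, -377.3, 29.2]
ee_rot: [179.5, 0.7, 75.8]
force: [-1.5, 0.4, -0.4]
gripper_width: 36.7
shift cm [ 0.02 -0.06  0.12] turn 0.1 t 19.32 pos [ 424.5 -377.3   29.2] F [-1.5  0.4 -0.4] w 36.7 rpy [179.5   0.7  75.8]
```

```bash
python3 -m jog '[[[0,0,-1],0,0.2],[[0,0,-3],0,0.2],[[0,0,-4],0,0.2],[[0,0,-3],0,0.2],[[0,0,0],0,0.2]]' ; python3 go.py 585.4 -158.4 120 -14.3
```

```text
time_s: 19.95
ee_pos: [423.3, -374.4, 140.4]
ee_rot: [179.8, 0.4, 75.8]
force: [-0.7, -0.4, -5.2]
gripper_width: 37.6
shift cm [24.93 10.4   1.89] turn 0.1 t 19.95 pos [ 423.3 -374.4  140.4] F [-0.7 -0.4 -5.2] w 37.6 rpy [179.8   0.4  75.8]
```

Weight held (−5 N).

```bash
python3 -m jog '[[[3,1.2,0],0,0.2],[[4.5,1.9,0],0,0.2],[[4.5,1.9,0],0,0.2],[[4.5,1.9,0],0,0.2],[[4,1.7,0],0,0.2],[[2,0.9,0],0,0.2],[[0,0,0],0,0.2],[[0,0,0],0,0.2]]' ; python3 go.py 585.4 -158.4 90 -14.3
```

```text
time_s: 20.95
ee_pos: [568.2, -171.1, 123.7]
ee_rot: [-179.0, 0.2, 75.7]
force: [0.8, -0.8, -5.6]
gripper_width: 37.1
shift cm [1.67 1.42 3.33] turn -0.0 t 20.95 pos [ 568.2 -171.1  123.7] F [ 0.8 -0.8 -5.6] w 37.1 rpy [-179.     0.2   75.7]
```

```bash
python3 -m jog '[[[1.5,1.3,0.5],0,0.2],[[0.1,0.1,1],0,0.2],[[0,0,1],0,0.2],[[0,0,0],0,0.2],[[0,0,0],0,0.2]]' ; python3 go.py 585.4 -158.4 50 -14.3; python3 - <<'E'
from h import *
e=grab('side');d=grab('top')
p,r,s=pose()
for nm,c,dz in(('side',e,-5),('top',d,20)):
    q=proj(c,[[*p[:2],p[2]+k] for k in(-29,-6,17,35)]);print(nm,np.round(q,1).tolist())
    H=cv2.cvtColor(c['color'],cv2.COLOR_RGB2HSV);m=((H[...,0]>8)&(H[...,0]<30)&(H[...,1]>100)&(H[...,2]>60)).astype(np.uint8)
    x,y=q.mean(0).astype(int);m=m[y-20:y+22,x-22:x+22];n,l,st,ce=cv2.connectedComponentsWithStats(m);print([(st[k][:4]+[x-22,y-20,0,0]).tolist()+[st[k][4]] for k in range(1,n) if st[k][4]>8])
q=proj(e,p)[0].astype(int);t=proj(d,p)[0].astype(int)
o=np.hstack([cv2.resize(c['color'][k[1]-40:k[1]+40,k[0]-40:k[0]+40],(400,400),interpolation=cv2.INTER_CUBIC) for c,k in((d,t),(e,q))]);cv2.imwrite('pics/w2.png',o[:,:,::-1])
print(q,t)
E
```

```text
time_s: 21.58
ee_pos: [584.0, -160.6, 95.0]
ee_rot: [-178.8, 0.3, 75.5]
force: [-0.4, -0.7, -4.1]
gripper_width: 37.3
shift cm [0.26 0.17 4.5 ] turn -0.2 t 21.57 pos [ 584.  -160.6   95. ] F [-0.4 -0.7 -4.1] w 37.3 rpy [-178.8    0.3   75.5]
side [[323.7, 234.7], [323.8, 230.3], [323.9, 225.8], [324.0, 222.2]]
[[311, 217, 13, 3, np.int32(26)], [325, 217, 11, 2, np.int32(17)], [318, 224, 13, 16, np.int32(190)], [343, 238, 2, 12, np.int32(13)]]
top [[367.5, 204.8], [368.5, 204.0], [369.6, 203.2], [370.4, 202.5]]
[]
[323 229] [368 203]
```

View pics/w2.png

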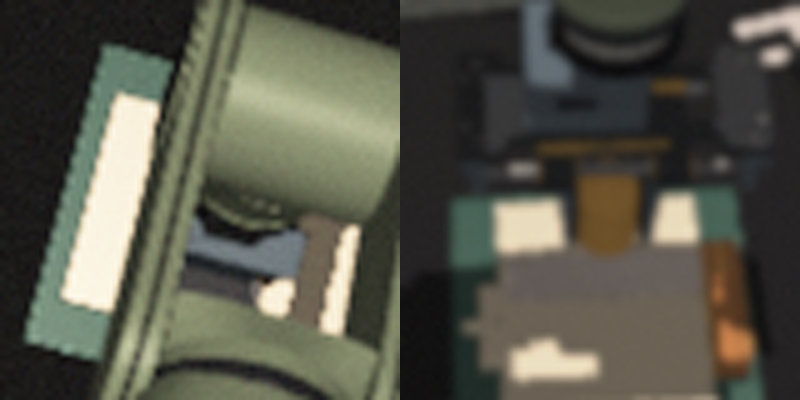

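The weight hangs upright (crop 608,215) above the blade; in the top view the arm hides it. Lowering slowly.

```bash
python3 -m jog '[[[0.3,0.1,1],-0.2,0.2],[[0,0,1],0,0.2],[[0,0,0.8],0,0.2],[[0,0,0],0,0.2],[[0,0,0],0,0.2]]' ; python3 go.py 585.6 -157.6 49.5 -14.3
```

```text
time_s: 22.3
ee_pos: [585.3, -157.7, 65.4]
ee_rot: [-178.8, 0.3, 75.7]
force: [-0.2, -0.4, -5.1]
gripper_width: 37.0
shift cm [0.02 0.06 1.58] turn 0.0 t 22.3 pos [ 585.3 -157.7   65.4] F [-0.2 -0.4 -5.1] w 37.0 rpy [-178.8    0.3   75.7]
```

```bash
python3 -m jog '[[[0,0,0.6],0,0.2],[[0,0,0.3],0,0.2],[[0,0,0],0,0.2],[[0,0,0],0,0.2]]' ; python3 go.py 585.6 -157.6 49.5 -14.3; for i in 1 2; do python3 -m jog '[[[0,0,0.15],0,0.2],[[0,0,0],0,0.2],[[0,0,0],0,0.2]]' | grep -E 'pos|force'; done
```

```text
time_s: 22.8
ee_pos: [585.5, -157.8, 56.2]
ee_rot: [-178.9, 0.3, 75.7]
force: [0.5, 0.2, -5.5]
gripper_width: 37.5
shift cm [0.03 0.02 0.67] turn 0.0 t 22.8 pos [ 585.5 -157.8   56.2] F [ 0.5  0.2 -5.5] w 37.5 rpy [-178.9    0.3   75.7]
ee_pos: [585.7, -157.9, 55.0]
force: [-0.2, -0.3, -4.9]
ee_pos: [585.6, -157.9, 53.4]
force: [-0.7, 0.2, -6.0]
```

```bash
for i in 1 2; do python3 -m jog '[[[0,0,0.12],0,0.2],[[0,0,0],0,0.2],[[0,0,0],0,0.2]]' | grep -E 'pos|force'; done;  python3 -m jog '[[[0,0,0.1],0,0.2],[[0,0,0],0,0.2]]' | grep -E 'pos|force'
```

```text
ee_pos: [585.6, -157.9, 52.1]
force: [0.9, -0.6, -4.3]
ee_pos: [585.6, -157.9, 50.8]
force: [-0.4, 0.5, -5.1]
ee_pos: [585.5, -157.9, 49.7]
force: [-0.0, -0.1, -5.6]
```

```bash
for i in 1 2 3; do python3 -m jog '[[[0,0,0.06],0,0.2],[[0,0,0],0,0.2],[[0,0,0],0,0.2]]' | grep -E 'pos|force'; done
```

```text
ee_pos: [585.7, -157.9, 49.6]
force: [-0.1, 0.1, -5.4]
ee_pos: [585.7, -157.9, 49.6]
force: [-0.5, -0.3, -3.9]
ee_pos: [585.7, -157.9, 49.5]
force: [-0.6, 0.8, -2.2]
```

```bash
for i in 1 2; do python3 -m jog '[[[0,0,0.06],0,0.2],[[0,0,0],0,0.2],[[0,0,0],0,0.2]]' | grep -E 'pos|force|rot'; done
```

```text
ee_pos: [585.7, -157.9, 49.5]
ee_rot: [-179.0, 0.3, 75.7]
force: [-1.6, 0.8, -1.5]
ee_pos: [585.7, -157.9, 49.5]
ee_rot: [-179.0, 0.3, 75.7]
force: [-2.0, -0.7, 0.5]
```

Contact, with the weight fully carried by the blade. Opening gradually, then straight up.

```bash
python3 -m jog '[[[0,0,0],0,0.44],[[0,0,0],0,0.48],[[0,0,0],0,0.6],[[0,0,0],0,0.62],[[0,0,0],0,0.62]]'; python3 -m jog '[[[0,0,-1],0,0.62],[[0,0,-2],0,0.62],[[0,0,-4],0,0.62],[[0,0,-5],0,0.62],[[0,0,-4],0,0.62],[[-4,0,0],0,0.62],[[-5.5,-2,0],0,0.62],[[-5.5,-3,0],0,0.62],[[-5,-3,0],0,0.62],[[-3,-2,0],0,0.62]]'; python3 -m jog '[[[-3,-2,0],0,0.62],[[0,0,0],0,0.62],[[0,0,0],0,0.62]]'; python3 dip.py; python3 - <<'E'
from h import *
e=grab('side');d=grab('top')
a=d['color'][160:250,330:420];b=e['color'][215:305,280:370]
o=np.hstack([cv2.resize(k,(400,400),interpolation=cv2.INTER_CUBIC) for k in(a,b)]);cv2.imwrite('pics/final.png',o[:,:,::-1])
E
```

```text
time_s: 27.05
ee_pos: [587.8, -158.6, 49.6]
ee_rot: [-179.3, 0.3, 75.7]
force: [0.0, -0.6, -0.4]
gripper_width: 56.5
time_s: 28.3
ee_pos: [436.0, -361.3, 224.6]
ee_rot: [-179.9, 0.5, 76.1]
force: [1.5, -0.1, 0.2]
gripper_width: 56.4
time_s: 28.68
ee_pos: [406.8, -387.9, 227.3]
ee_rot: [179.9, 0.5, 75.8]
force: [0.0, -0.0, 0.0]
gripper_width: 57.0
[-54.   46.1  18.6] [-50.   46.   13.5] [-46.   47.7   9.4] [-42.   47.3   9.5] [-38.   45.9  19.9] [-34.   45.6  12.8] [-30.   49.2   3.9] [-26.   46.5  21. ] [-22.   45.6  19.7] [-18.   46.    9.7] [-14.   36.3   5.7] [-10.   36.2  15.2] [-6.  40.7 43. ] [ -2.   43.7 115.9] [  2.   45.  117.4] [  6.   45.9 101.7] [10.  44.9 56.5] [14.  43.7 21.4] [18.  36.3  3. ] [22.  36.2  6.3] [26.  47.9 18.2] [30.  46.7 62.5] [34.  47.2 68.5] [38.  47.8 55.2] [42.  46.6 67.6] [46.  47.1 75.8] [50.  47.9 60. ] [54.  47.  70.5] [58.  47.3 86.3]
```

View pics/final.png

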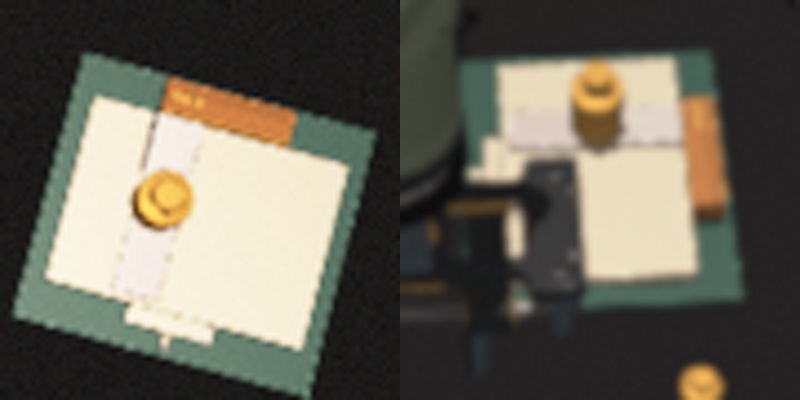

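```bash
python3 -c "
from workcell import job_done,telemetry
print(telemetry.state()['time_s'],job_done())"
```

```text
the job is handed in; nothing more can be done
28.825 None
```

I laid the square on the plaque, stood the larger brass weight on its blade, and handed the job in at 28.8 s. I lifted the square by its stock, levelled it by lowering the blade onto the plaque, and slid it along until the stock met the far edge. I let go of the weight only once the blade was carrying it fully.

**What the last pictures showed**
- **Square:** it lies flat with the stock along the far edge. The blade's outer edge measured about 46–47 mm along that edge from the plaque's centre, and the tick about 46–47 mm. The readings away from the weight were the same before and after I set the weight down.
- **Weight:** it stands upright on the blade's middle, within about 1 mm along the blade. Across the blade it looks 2–3 mm off centre, towards the outer edge; I left it there.
- **Robot:** it was clear of everything.

**What disagreed or was not checked**
- The two cameras differed by about 1–1.5 mm on where the tick is; I went by the top one.
- When the stock stopped against the edge, the arm's reading was about 1.5 mm from the camera's position for that edge. I trusted the contact. I saw no gap, but I did not measure for one.
- I never aimed the arm at any other object, but I did not measure their positions again at the end.

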